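# Tighten the handle blank in the bench clamp with the T-handle key

### The arm

A 7-joint arm with a two-finger parallel gripper is mounted at the origin on the work surface. World frame = base frame: x ahead of the robot, y to its left, z up, the work surface at z = 0. Lengths are in m, angles in rad, forces in N, time in s.
With the tool pointing down it reaches from about 0.4 to 0.85 m from the base axis. Payload 4.4 kg.
Tool frame: the origin (TCP) lies at the very end of the fingers, on their centre line; the grasp point (between the pads) lies 19 mm behind it; z points along the fingers, y is the line along which they close (so a half turn about z gives the same grasp; the last joint's range is limited). The gripper opens to 94 mm and grips with 3 to 60 N. Pads are 16 mm wide; open, the fingers measure 119 mm over their backs; the gripper's body (75 mm by 177 mm) begins 78 mm behind the grasp point.
Start: joints at [1.178, 0.628, 0.038, 1.517, -0.027, 0.996, -0.02], TCP at [0.209, -0.616, 0.205] pointing down, gripper open.
Joint ranges: [-3.06, 3.06], [-0.37, 2.12], [-1.25, 1.32], [0.18, 2.47], [-1.1, 4.24], [0.23, 1.98], [-2.94, 2.94]. Speed limits (rad/s): [2.57, 2.57, 3.14, 3.14, 3.14, 3.14, 3.14].

### API

Orientations are given as a rotation vector (axis times angle).
In Python, from station import monitor, eyes, job gives the robot as it stands.
- The arm moves only by the tool apply_moves, never from a script. Its argument "rows" is a list of rows, each an object with "hand": the gripper's target within -1 to 1 (fully open at 1, half-way at 0, shut at -1); "dp": the shift along the tool's x, y, z in units of 60 mm (1.0 is 60 mm), a list of three; "rot": the turn, a rotation vector about the tool's x, y, z in units of 6 degrees (1.0 is 6 degrees), a list of three. A call has 1 to 20 rows; each row shifts and turns the commanded pose from where the row before left it, along the tool's axes as they then stand; what a row does not reach is not made up. A row lasts 1/8 s, in which the tool goes at most 62.5 mm and 10.7 degrees, less where a joint would pass 70% of its speed; a pose out of reach is approached as far as the arm can. A call is refused whole if a number of a shift passes 1 or a number of a turn 1, either way. A call with a gripper value outside its range is refused whole. The fingers move at their own pace and stop on an object; "squeeze" is the grip in N (left out, the last holds). Time passes only in rows, so rows that do not move let the fingers close. It gives the time, the measured TCP pose, the force, the opening and the grip force at its end, in the units of the state.
- monitor.get_obs(): the state, without advancing time (a new reading comes with each control period).
- eyes.camera(name): name is "scene" or "top" or "wrist"; returns a dict with "img" (400x640x3 uint8, red, green, blue), "depth" (400x640 float32, m along the optical axis (not along the pixel's ray), 0 where there is no reading), "K" (3x3 intrinsics, pixels), "k1" (the pictures are not rectified: a ray, as slopes to the right and down, at radius r is drawn at 1 + k1 r^2 times it, then the intrinsics apply), "view" (4x4, takes a point from world to camera coordinates). Camera axes: x right, y down, z forward; pixel columns grow to the right and rows downward; lengths in m; the calibration is good to about 2 mm. A picture is of the moment at which its call begins.
- job.sign_off(): hands the job in; it is judged then, once.
The state is a dict: "time": time; "joint_positions": joint angles; "qvel": joint speeds; "effort": joint torques, N m; "position": TCP position; "eef_rot": TCP orientation; "ft_force": force on the tool from outside, world axes, zero at the start; "wrist_torque": the same for the moment, N m; "finger_gap": opening from 0.0 (shut) to 1.0 (fully open); "finger_force": force on a finger pad.
Only numpy, scipy, OpenCV 4.12 (cv2) and the standard library are available. Lean on these libraries where they do the work, as an engineer would, in place of code of your own. Each camera call takes 0.05 s, during which the arm holds its last target. There are 200 camera calls.

### The job

Take the larger T-handle square-drive key out of the wooden stand, push it into the sunken square socket of the clamp's leaning screw, and turn the screw clockwise until it stops, so that the jaw closes on the knife-handle blank. Then put the key back upright, fully home in the hole it came from, and let go. Turn the screw only with the key (never push the jaw), and leave the small key, jar, wood slabs and sharpening stone where they are.

Things in the scene. Friction and masses are not known exactly. Their poses are not given: they have to be found in the camera images.
- key: Larger T-handle square-drive key, 0.3 kg, upright in one hole of the stand. Origin: centre of its flat tip; z up the shank to the handle, x along the handle bar. Steel square 20 x 20 mm (flats face x and y) from z=6 to 60 mm, below it a cone, 20 to 14 mm diameter at the tip; above it a round 16 mm shank up to the bar.
- key_bar (a point): Centre of the larger key's handle, 120 mm above its tip, axes as the key: a black bar 100 mm long (x), 24 mm thick (y), 26 mm high.
- socket_mouth (a point): Centre of the rim of the screw's square socket; turns with the screw; z points out along the screw axis, 35 degrees from vertical, leaning to the clamp's -x. Socket 23 x 23 mm (flats face x and y), 25 mm deep, no lead-in; the key has 9 degrees of free turn each way and fits all 4 ways. The rim lies 30 mm down in a round blue boss of 54 mm bore, 72 mm outside, too narrow for fingers.
- screw (a joint): Turn of the socket screw, rad: grows clockwise as seen from outside looking down into the socket. Starts 0 to 0.25; a hard stop at 1.2 is fully tight. Dry friction about 0.25 Nm, no spring: it stays where left. It drives the jaw 9 mm per rad.
- clamp: Bench clamp fixed to the bench: dark steel base 230 x 110 x 18 mm, origin under its centre, x from the sloping blue boss (at x about -20 to -80 mm, top about 100 mm high) to the blue end stop (73 mm high, at x=+96 mm). A wooden knife-handle blank 125 mm long lies across it, fixed against the end stop.
- jaw: Steel sliding jaw 22 x 100 x 36 mm between boss and blank, moved towards the blank by the screw. Origin under its centre. Not to be pushed by hand or with the key.
- stand: Fixed wooden block 75 x 205 x 60 mm, origin under its centre, long side along y. Two round holes, 33 mm diameter, 48 mm deep (floor 12 mm above the bench), at y=-65 and +65 mm, mouths slightly chamfered. Either hole may hold the larger key.
- small_key: Smaller T-handle key in the other hole (bystander): bar 62 x 16 x 18 mm centred 95 mm above the tip, square 12 mm. Origin at its tip. Too small for the screw.
- jar: Amber jar (bystander), 72 mm diameter, 85 mm high, origin under its centre.
- scales: Two stacked wood slabs joined (bystander), 50 x 130 x 32 mm, origin under the centre.
- stone: Grey sharpening stone (bystander), 60 x 170 x 26 mm, origin under its centre.

How it is judged:
On the way, in this order (a step that is already met when the one before it is completed fails the run):
1. the larger key is in the screw's socket (over 13 mm deep, in line with it), the screw not yet turned past 0.6 rad (z of key in the frame of socket_mouth below -0.013 m and x of key in the frame of socket_mouth between -0.006 and 0.006 m and y of key in the frame of socket_mouth between -0.006 and 0.006 m and angle between the z axis of key and the z axis of socket_mouth, either way round below 0.15 rad and value of joint screw below 0.6 rad), for 0.1 s.
2. with the key in the socket the screw has been turned clockwise to its stop (over 1.08 of 1.2 rad) (z of key in the frame of socket_mouth below -0.013 m and x of key in the frame of socket_mouth between -0.006 and 0.006 m and y of key in the frame of socket_mouth between -0.006 and 0.006 m and angle between the z axis of key and the z axis of socket_mouth, either way round below 0.15 rad and value of joint screw above 1.08 rad), for 0.1 s.
At the end, for the whole second after the job is handed in: The screw is tight (over 1.05 of 1.2 rad) and the larger key stands at rest in the hole it came from, its tip within 15 mm of where it began (standing on the hole's floor) and its shank within 0.2 rad of upright (value of joint screw above 1.05 rad and distance of key from where it was at the start of the episode below 0.015 m and angle between key's own z axis and vertical below 0.2 rad and linear speed of key below 0.02 m/s); the robot touches nothing.
It fails at once if the small T-handle key moved more than 30 mm (distance of small_key from where it was at the start of the episode above 0.03 m).
It fails at once if the jar moved more than 30 mm (distance of jar from where it was at the start of the episode above 0.03 m).
It fails at once if the pair of wood slabs moved more than 30 mm (distance of scales from where it was at the start of the episode above 0.03 m).
It fails at once if the sharpening stone moved more than 30 mm (distance of stone from where it was at the start of the episode above 0.03 m).
It fails at once if the jaw pushed with the robot or the key (over 3 N) (contact force between any of the fingers, the arm, key and jaw above 3 N).
It also fails if it takes over 54 s, if anything falls off the work surface, if the arm or the gripper's body presses on something with over 40 N, if the wrist force passes 120 N, or if a joint passes its speed limit or range.

## Working session

There is one attempt and no reset: what is moved stays moved. The work goes in short steps, Python scripts to look and compute and a tool call to move; the robot and the scene stay as the last step left them, time stands still between calls to the robot, and variables do not carry over. Pictures are saved under pics/ and viewed, at most 10 in all, crops included, and the job is handed in when it is done.

Besides the shell and the picture viewer there is one more tool, called after ">>>" as name(argument=value, ...), one argument or row to a line, values as JSON. apply_moves: Moves the arm, as the interface text tells. Its arguments: {"type":"object","properties":{"rows":{"type":"array"},"squeeze":{"type":"number"}},"required":["rows"]}

```bash
ls; mkdir -p pics
cat > h.py <<'E'
import numpy as np, cv2
from station import monitor, eyes, job
def cloud(c):
    K=c["K"];v,u=np.mgrid[0:400,0:640]
    return unproj(c,u.ravel(),v.ravel(),c["depth"].ravel()).reshape(400,640,3)
def unproj(c,u,v,d):
    K=c["K"];x=(np.asarray(u,float)-K[0,2])/K[0,0];y=(np.asarray(v,float)-K[1,2])/K[1,1]
    a,b=x.copy(),y.copy()
    for _ in range(10):
        f=1+c["k1"]*(a*a+b*b);a,b=x/f,y/f
    P=np.stack([a*d,b*d,d*np.ones_like(a)],-1)
    V=c["view"];return (P-V[:3,3])@V[:3,:3]
def proj(c,P):
    P=np.atleast_2d(P);V=c["view"];q=P@V[:3,:3].T+V[:3,3];a,b=q[:,0]/q[:,2],q[:,1]/q[:,2]
    f=1+c["k1"]*(a*a+b*b);K=c["K"];return np.stack([K[0,0]*a*f+K[0,2],K[1,1]*b*f+K[1,2]],-1)
def save(c,n): cv2.imwrite("pics/"+n,c["img"][:,:,::-1])
E
python3 - <<'E'
from h import *
print(monitor.get_obs())
for n in ("scene","top"):
    c=eyes.camera(n);save(c,n+"0.png");np.save(n+"0.npy",c,allow_pickle=True)
    V=c["view"];print(n,c["K"][0,0],c["k1"],-V[:3,:3].T@V[:3,3],V[2,:3])
E
```

```text
pics
{'time': 0.0, 'joint_positions': array([ 1.1782201 ,  0.6293075 ,  0.03843966,  1.51838946, -0.02701206,
        0.99629114, -0.01999516]), 'qvel': array([-0.00085178, -0.00192552,  0.00027292, -0.00073343,  0.00087594,
       -0.0005339 ,  0.00041308]), 'effort': array([-1.18847188e-04, -5.49728394e+01,  1.14311077e+00, -1.86625725e+01,
       -5.23503392e-02,  2.37001403e-02,  1.28427741e-04]), 'position': array([ 0.20845791, -0.61494926,  0.20457226]), 'eef_rot': array([-3.09792637e+00, -5.10716557e-01,  4.97664746e-04]), 'ft_force': array([-0.40810598,  0.64655692, -0.26952001]), 'wrist_torque': array([-0.05176458,  0.0313872 ,  0.01722343]), 'finger_force': 0.0, 'finger_gap': 1.003449197271656}
scene 433.27266428030725 -0.020455784596796388 [ 1.47655317 -0.01185477  0.92534199] [-0.70143925 -0.00406685 -0.71271764]
top 454.99318604817 -0.10700812239557478 [ 0.58671814 -0.00136817  1.32411368] [ 0.05046876 -0.01886046 -0.99854754]
```

View pics/top0.png

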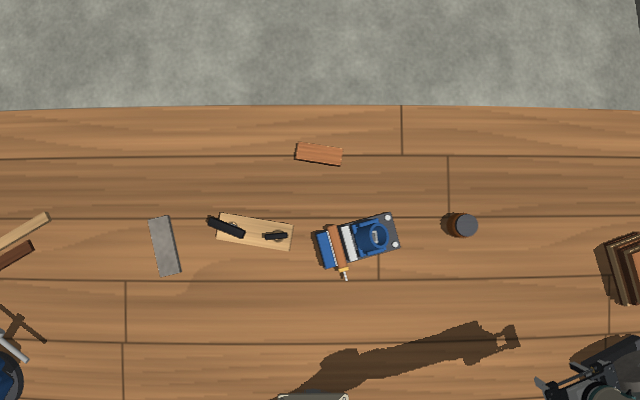

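View pics/scene0.png

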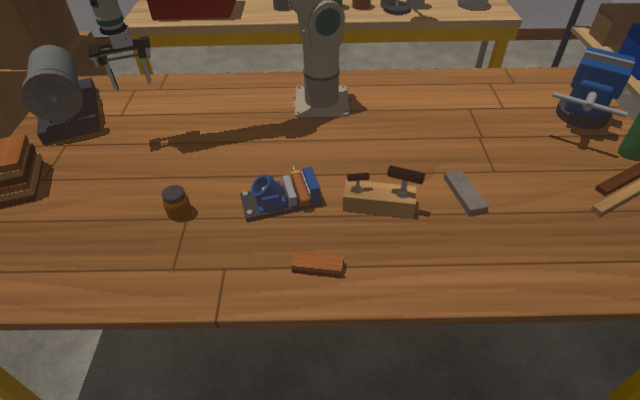

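The top view shows the stand centred at about (254,231), with the large key's bar at (226,227) and the small key's at (274,236). The clamp base is around (358,240), with its boss at (375,237) and end stop at (326,249). The jar is at (459,225). In the scene view the clamp is at (282,193) and the large key's bar at (406,174).

Run:
```python
from h import *
for n in ("top","scene"):
    c=np.load(n+"0.npy",allow_pickle=True).item();W=cloud(c)
    box={"top":(190,200,420,300),"scene":(225,150,440,230)}[n]
    x0,y0,x1,y1=box;m=np.zeros((400,640),bool);m[y0:y1,x0:x1]=1
    Z=W[...,2]
    dark=c["img"].max(-1)<60
    k=m&(Z>0.125)&(Z<.16)&(W[...,1]>.05)
    P=W[k]; mu=P.mean(0);print(n,"bar n",len(P),mu.round(4),"z pct",np.percentile(P[:,2],[5,50,95]).round(4))
    r=cv2.minAreaRect((P[:,:2]*1000).astype(np.float32));print(r, cv2.boxPoints(r).round(0).tolist())
    k=m&(Z>0.095)&(Z<.125)&(W[...,1]>.02);P=W[k]
    if len(P)>5: r=cv2.minAreaRect((P[:,:2]*1000).astype(np.float32));print(" small",len(P),P.mean(0).round(4),r)
    k=m&(Z>0.052)&(Z<.066)&(W[...,1]>.06);P=W[k]
    r=cv2.minAreaRect((P[:,:2]*1000).astype(np.float32));print(" stand",len(P),P.mean(0).round(4),r)
    k=m&(Z>0.011)&(Z<.12)&(W[...,1]<.03)&(W[...,1]>-.25);P=W[k]
    r=cv2.minAreaRect((P[:,:2]*1000).astype(np.float32));print(" clamp",len(P),P.mean(0).round(4),r,"zmax",np.percentile(P[:,2],99))
    s=c["img"][y0:y1,x0:x1,::-1];cv2.imwrite(f"pics/{n}crop.png",cv2.resize(s,None,fx=3.4,fy=3.4,interpolation=cv2.INTER_CUBIC))
```

```text
top bar n 378 [0.5874 0.2211 0.1431] z pct [0.1376 0.1435 0.1475]
((587.3638916015625, 222.42364501953125), (100.84598541259766, 24.401731491088867), 68.37694549560547) [[557.0, 180.0], [580.0, 171.0], [617.0, 265.0], [595.0, 274.0]]
 small 139 [0.5655 0.0938 0.115 ] ((570.849609375, 133.42117309570312), (139.92959594726562, 24.8906307220459), 83.00569152832031)
 stand 1487 [0.5764 0.1552 0.0594] ((576.288818359375, 158.140625), (206.43919372558594, 75.04545593261719), 80.28924560546875)
 clamp 3095 [ 0.5491 -0.1273  0.0494] ((532.2339477539062, -137.48025512695312), (160.24656677246094, 227.41558837890625), 14.86748218536377) zmax 0.09946318956358338
scene bar n 378 [0.5932 0.2238 0.1385] z pct [0.1269 0.1411 0.1451]
((588.64990234375, 224.97889709472656), (100.0509262084961, 28.734373092651367), 69.0214614868164) [[557.0, 183.0], [584.0, 173.0], [620.0, 267.0], [593.0, 277.0]]
 small 245 [0.5788 0.1401 0.1116] ((581.7422485351562, 167.51849365234375), (207.07566833496094, 30.701021194458008), 78.67547607421875)
 stand 1213 [0.5815 0.1621 0.0579] ((576.6447143554688, 160.53262329101562), (203.97496032714844, 81.1270751953125), 79.71026611328125)
 clamp 2704 [ 0.565  -0.124   0.0452] ((537.69677734375, -136.6060791015625), (163.48419189453125, 228.91754150390625), 17.785676956176758) zmax 0.09644516681646144
```

View pics/topcrop.png

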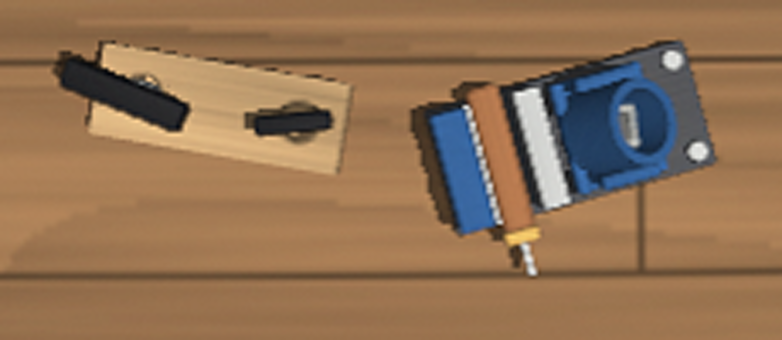

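The crop shows the large key's bar at crop (122,92), the small key at (292,122), and the boss ring at (641,121) with the socket inside at about (630,125). The bar centre agrees with the hole position predicted from the stand rectangle, so the key stands upright. Next I fit the boss and get the wrist-camera geometry.

```bash
cat >> h.py <<'E'
from scipy.spatial.transform import Rotation as Ro
def pose():
    o=monitor.get_obs();return o,Ro.from_rotvec(o["eef_rot"]),o["position"]
def togo(Rt,pt):
    "rotation first (tool axes, units of 6deg), then shift in the turned axes (units 60mm)"
    o,R,p=pose();rv=(R.inv()*Rt).as_rotvec()
    print("rot units",(rv/np.radians(6)).round(3),"then dp units",(Rt.inv().apply(pt-p)/.06).round(3),"| dp in old axes",(R.inv().apply(pt-p)/.06).round(3))
E
python3 - <<'E'
from h import *
o,R,p=pose()
c=eyes.camera("wrist");V=c["view"];cp=-V[:3,:3].T@V[:3,3]
print("cam in tool",R.inv().apply(cp-p).round(4),"axes(cols x,y,z)\n",(R.inv().as_matrix()@V[:3,:3].T).round(3),c["K"][0,0],c["k1"])
for n in ("top","scene"):
    c=np.load(n+"0.npy",allow_pickle=True).item();W=cloud(c);Z=W[...,2];I=c["img"].astype(int)
    x0,y0,x1,y1={"top":(190,200,420,300),"scene":(225,150,440,230)}[n];m=np.zeros((400,640),bool);m[y0:y1,x0:x1]=1
    # base plate edges
    k=m&(Z>.012)&(Z<.024)&(W[...,1]<.03)&(W[...,1]>-.27)
    r=cv2.minAreaRect((W[k][:,:2]*1000).astype(np.float32));print(n,"base",k.sum(),r)
    k=m&(Z>.066)&(Z<.08)&(W[...,1]<.03)&(W[...,1]>-.1);r=cv2.minAreaRect((W[k][:,:2]*1000).astype(np.float32));print(" endstop",k.sum(),r)
    blue=m&(I[...,2]>I[...,0]+25)&(W[...,1]<-.1);P=W[blue]
    for th in np.radians([103,105,107]):
        cx=np.array([np.cos(th),np.sin(th),0]);a=np.array([0,0,np.cos(np.radians(35))])-np.sin(np.radians(35))*cx
        h=P@a;top=np.percentile(h,99.5);Q=P[h>top-.006]
        e1=np.cross(a,cx);e1/=np.linalg.norm(e1);e2=np.cross(a,e1)
        q=np.stack([Q@e1,Q@e2],-1)*1000;(cc,rad)=cv2.minEnclosingCircle(q.astype(np.float32))
        print(" th",np.degrees(th).round(),len(Q),"top h",top.round(4),"rad",round(rad,1),"centre",(cc[0]/1000*e1+cc[1]/1000*e2+np.median(h[h>top-.006])*a).round(4))
    jar=(Z>.07)&(W[...,1]<-.28)&(W[...,1]>-.45)&(W[...,0]>.5)&(W[...,0]<.75);print("jar",W[jar].mean(0))
E
```

```text
cam in tool [ 0.0819  0.0011 -0.1804] axes(cols x,y,z)
 [[-0.    -0.96  -0.279]
 [ 1.    -0.    -0.   ]
 [ 0.    -0.279  0.96 ]] 277.6354444870113 -0.032140403763518635
top base 795 ((549.029541015625, -133.19102478027344), (121.14842224121094, 227.58169555664062), 15.185686111450195)
 endstop 388 ((524.5525512695312, -41.297977447509766), (99.53636169433594, 29.8697509765625), 15.120044708251953)
 th 103.0 166 top h 0.2477 rad 37.5 centre [ 0.5649 -0.1842  0.0834]
 th 105.0 169 top h 0.2578 rad 37.5 centre [ 0.5649 -0.1842  0.0833]
 th 107.0 166 top h 0.2677 rad 37.0 centre [ 0.5659 -0.1835  0.0834]
jar [ 0.59037173 -0.42520571  0.08484473]
scene base 714 ((547.8326416015625, -130.7196044921875), (129.46275329589844, 229.45042419433594), 15.00123405456543)
 endstop 239 ((526.6913452148438, -37.01631164550781), (103.20692443847656, 30.540542602539062), 14.863913536071777)
 th 103.0 128 top h 0.2447 rad 36.9 centre [ 0.5645 -0.1836  0.0808]
 th 105.0 127 top h 0.2553 rad 36.9 centre [ 0.5645 -0.1836  0.0808]
 th 107.0 121 top h 0.2655 rad 36.9 centre [ 0.5645 -0.1836  0.0808]
jar [ 0.59635042 -0.42443393  0.0816832 ]
```

```bash
cat >> h.py <<'E'
th=np.radians(105);CX=np.array([np.cos(th),np.sin(th),0]);A=np.array([0,0,np.cos(np.radians(35))])-np.sin(np.radians(35))*CX
RIM=np.array([.565,-.184,.0815])-.03*A
def frame(z,y):
    z=z/np.linalg.norm(z);y=y-z*(y@z);y/=np.linalg.norm(y);return Ro.from_matrix(np.stack([np.cross(y,z),y,z],-1))
E
python3 - <<'E'
from h import *
print(A,RIM)
Rt=frame(-A,np.array([np.cos(-.3),np.sin(-.3),0]))
togo(Rt,RIM+.2*A);togo(Rt,RIM+.08*A)
E
```

```text
[ 0.14845251 -0.55403229  0.81915204] [ 0.56054642 -0.16737903  0.05692544]
rot units [ 5.084  3.331 -9.517] then dp units [6.368 5.266 1.949] | dp in old axes [ 7.828 -3.277 -0.262]
rot units [ 5.084  3.331 -9.517] then dp units [6.368 5.266 3.949] | dp in old axes [ 7.902 -4.419  1.378]
```

>>> apply_moves(
  rows=[
    {"hand": 1, "dp": [0.87, -0.365, -0.03], "rot": [0, 0, 0]},
    {"hand": 1, "dp": [0.87, -0.365, -0.03], "rot": [0, 0, 0]},
    {"hand": 1, "dp": [0.87, -0.365, -0.03], "rot": [0, 0, 0]},
    {"hand": 1, "dp": [0.87, -0.365, -0.03], "rot": [0, 0, 0]},
    {"hand": 1, "dp": [0.87, -0.365, -0.03], "rot": [0, 0, 0]},
    {"hand": 1, "dp": [0.87, -0.365, -0.03], "rot": [0, 0, 0]},
    {"hand": 1, "dp": [0.87, -0.365, -0.03], "rot": [0, 0, 0]},
    {"hand": 1, "dp": [0.87, -0.365, -0.03], "rot": [0, 0, 0]},
    {"hand": 1, "dp": [0.87, -0.365, -0.03], "rot": [0, 0, 0]},
    {"hand": 1, "dp": [0, 0, 0], "rot": [0.462, 0.303, -0.865]},
    {"hand": 1, "dp": [0, 0, 0], "rot": [0.462, 0.303, -0.865]},
    {"hand": 1, "dp": [0, 0, 0], "rot": [0.462, 0.303, -0.865]},
    {"hand": 1, "dp": [0, 0, 0], "rot": [0.462, 0.303, -0.865]},
    {"hand": 1, "dp": [0, 0, 0], "rot": [0.462, 0.303, -0.865]},
    {"hand": 1, "dp": [0, 0, 0], "rot": [0.462, 0.303, -0.865]},
    {"hand": 1, "dp": [0, 0, 0], "rot": [0.462, 0.303, -0.865]},
    {"hand": 1, "dp": [0, 0, 0], "rot": [0.462, 0.303, -0.865]},
    {"hand": 1, "dp": [0, 0, 0], "rot": [0.462, 0.303, -0.865]},
    {"hand": 1, "dp": [0, 0, 0], "rot": [0.462, 0.303, -0.865]},
    {"hand": 1, "dp": [0, 0, 0], "rot": [0.462, 0.303, -0.865]},
  ],
)

```text
time: 2.65
position: [0.59, -0.2785, 0.2212]
eef_rot: [-1.994, -1.611, -0.327]
ft_force: [0.3, 0.6, 0.3]
finger_gap: 0.999
finger_force: 0.0
```

Run:
```python
from h import *
o,R,p=pose();print(o["time"],p,o["joint_positions"].round(3))
Rt=frame(-A,np.array([np.cos(-.3),np.sin(-.3),0]));togo(Rt,RIM+.08*A)
```

```text
2.65 [ 0.58998096 -0.27850266  0.22120097] [ 0.766  0.963 -0.4    0.989 -0.121  1.653  0.263]
rot units [-0.007 -0.     0.02 ] then dp units [2.000e-03 5.000e-03 2.008e+00] | dp in old axes [2.000e-03 7.000e-03 2.008e+00]
```

>>> apply_moves(
  rows=[
    {"hand": 1, "dp": [0, 0, 0.6], "rot": [0, 0, 0]},
    {"hand": 1, "dp": [0, 0, 0.6], "rot": [0, 0, 0]},
    {"hand": 1, "dp": [0, 0, 0.5], "rot": [0, 0, 0]},
    {"hand": 1, "dp": [0, 0, 0.3], "rot": [0, 0, 0]},
    {"hand": 1, "dp": [0, 0, 0], "rot": [0, 0, 0]},
  ],
)

```text
time: 3.28
position: [0.5716, -0.2107, 0.1222]
eef_rot: [-1.995, -1.608, -0.325]
ft_force: [0.2, -0.4, 0.3]
finger_gap: 1.002
finger_force: 0.0
```

Run:
```python
from h import *
o,R,p=pose();print(o["time"],p,o["joint_positions"].round(3))
c=eyes.camera("wrist");np.save("w1.npy",c,allow_pickle=True)
uv=proj(c,RIM)[0];print("rim px",uv,proj(c,RIM+.03*A))
x,y=uv.round().astype(int);s=c["img"][max(0,y-60):y+60,max(0,x-80):x+80,::-1];print(s.shape,x-80,y-60)
cv2.imwrite("pics/w1.png",cv2.resize(s,None,fx=5,fy=5,interpolation=cv2.INTER_CUBIC))
```

```text
3.275 [ 0.57155438 -0.2107436   0.12217991] [ 0.746  0.973 -0.409  1.279 -0.123  1.348  0.274]
rim px [315.85486081 201.11586832] [[315.80146778 211.38792461]]
(120, 160, 3) 236 141
```

View pics/w1.png

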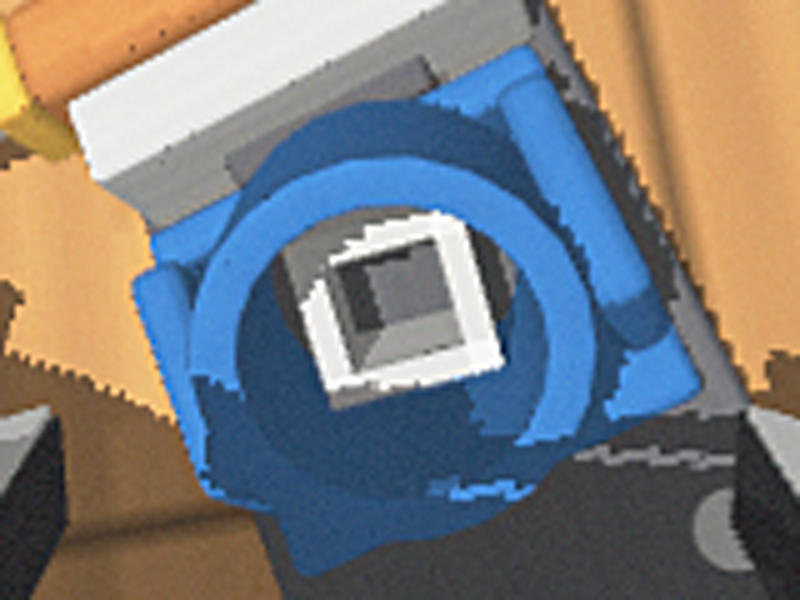

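The socket mouth is seen as a quadrilateral, with crop corners (330,262), (437,238), (466,345) and (358,370). Its centre is within 1 px of the predicted rim centre.

Run:
```python
from h import *
c=np.load("w1.npy",allow_pickle=True).item()
q=np.array([[330,262],[437,238],[466,345],[358,370]],float);uv=q/5-.4+[236,141]
V=c["view"];cp=-V[:3,:3].T@V[:3,3]
W=cloud(c)
# rim depth: white land around the socket
for (x,y) in [(320,320),(400,383),(480,290),(400,238),(450,225)]:
    u,v=int(236+x/5),int(141+y/5);print("land height rel RIM along A mm",((W[v-1:v+2,u-1:u+2]-RIM)@A*1000).mean().round(1),end=" ")
for (x,y) in [(210,300),(400,180),(570,330),(520,220),(260,220)]:
    u,v=int(236+x/5),int(141+y/5);print("\nboss h",((W[v,u]-RIM)@A*1000).round(1),end="")
d=unproj(c,uv[:,0],uv[:,1],1.)-cp
X=cp+d*(((RIM-cp)@A)/(d@A))[:,None]
print("\ncentre",X.mean(0),"off RIM mm",((X.mean(0)-RIM)*1000).round(1))
e=np.roll(X,-1,0)-X;print("edges mm",(np.linalg.norm(e,axis=1)*1000).round(1))
o,R,p=pose();et=R.inv().apply(e);print("edge angle in tool xy mod 90",(np.degrees(np.arctan2(et[:,1],et[:,0]))%90).round(1))
# boss ring fit
I=c["img"].astype(int);h=(W-RIM)@A;m=(I[...,2]>I[...,0]+25)&(h>.026)&(h<.034)&(np.linalg.norm(W-RIM-.03*A,axis=-1)<.05)
P=W[m];e1=R.as_matrix()[:,0];e2=R.as_matrix()[:,1];q=np.stack([(P-RIM)@e1,(P-RIM)@e2],-1)*1000
print(len(P),np.median(h[m]),cv2.minEnclosingCircle(q.astype(np.float32)))
```

```text
land height rel RIM along A mm 2.4 land height rel RIM along A mm 2.0 land height rel RIM along A mm -6.8 land height rel RIM along A mm 2.6 land height rel RIM along A mm 2.7 
boss h 32.3
boss h 31.9
boss h 31.6
boss h 32.3
boss h 32.8
centre [ 0.5597929  -0.16759455  0.05691623] off RIM mm [-0.8 -0.2 -0. ]
edges mm [21.3 22.7 22.1 23. ]
edge angle in tool xy mod 90 [76.9 75.  76.2 76.8]
2375 0.032247816263885044 ((0.3113095164299011, -1.6171973943710327), 35.947235107421875)
```

```bash
cat >> h.py <<'E'
RIM=np.array([.5598,-.1676,.0575])
KB=np.array([.588,.2232,.132]);KY=np.radians(-21.3)
RK=frame(np.array([0,0,-1.]),np.array([np.cos(KY),np.sin(KY),0]))
E
python3 - <<'E'
from h import *
togo(RK,np.array([.588,.2232,.23]))
E
```

```text
rot units [-3.075 -4.954  1.455] then dp units [ 6.849 -2.391 -1.784] | dp in old axes [ 6.936 -1.184  2.51 ]
```

>>> apply_moves(
  rows=[
    {"hand": 1, "dp": [0, 0, -1], "rot": [0, 0, 0]},
    {"hand": 1, "dp": [0, 0, -1], "rot": [0, 0, 0]},
    {"hand": 1, "dp": [0.77, -0.132, 0.501], "rot": [0, 0, 0]},
    {"hand": 1, "dp": [0.77, -0.132, 0.501], "rot": [0, 0, 0]},
    {"hand": 1, "dp": [0.77, -0.132, 0.501], "rot": [0, 0, 0]},
    {"hand": 1, "dp": [0.77, -0.132, 0.501], "rot": [0, 0, 0]},
    {"hand": 1, "dp": [0.77, -0.132, 0.501], "rot": [0, 0, 0]},
    {"hand": 1, "dp": [0.77, -0.132, 0.501], "rot": [0, 0, 0]},
    {"hand": 1, "dp": [0.77, -0.132, 0.501], "rot": [0, 0, 0]},
    {"hand": 1, "dp": [0.77, -0.132, 0.501], "rot": [0, 0, 0]},
    {"hand": 1, "dp": [0.77, -0.132, 0.501], "rot": [0, 0, 0]},
    {"hand": 1, "dp": [0, 0, 0], "rot": [-0.5125, -0.826, 0.2425]},
    {"hand": 1, "dp": [0, 0, 0], "rot": [-0.5125, -0.826, 0.2425]},
    {"hand": 1, "dp": [0, 0, 0], "rot": [-0.5125, -0.826, 0.2425]},
    {"hand": 1, "dp": [0, 0, 0], "rot": [-0.5125, -0.826, 0.2425]},
    {"hand": 1, "dp": [0, 0, 0], "rot": [-0.5125, -0.826, 0.2425]},
    {"hand": 1, "dp": [0, 0, 0], "rot": [-0.5125, -0.826, 0.2425]},
  ],
)

```text
time: 5.45
position: [0.5891, 0.2229, 0.232]
eef_rot: [2.591, 1.767, 0.003]
ft_force: [0.2, -0.2, -0.5]
finger_gap: 1.0
finger_force: 0.0
```

Run:
```python
from h import *
o,R,p=pose();print(o["time"],p,o["joint_positions"].round(3))
c=eyes.camera("wrist");np.save("w2.npy",c,allow_pickle=True);save(c,"w2.png")
W=cloud(c);Z=W[...,2]
k=(Z>.136)&(Z<.152)&(np.linalg.norm(W[...,:2]-KB[:2],axis=-1)<.075);P=W[k]
r=cv2.minAreaRect((P[:,:2]*1000).astype(np.float32));print(len(P),P.mean(0),r)
co=np.linalg.lstsq(np.c_[P[:,:2]-KB[:2],np.ones(len(P))],P[:,2],rcond=None)[0];print("slope",co)
k=(Z>.055)&(Z<.066)&(np.linalg.norm(W[...,:2]-[.5765,.159],axis=-1)<.13);P=W[k];print("stand",P[:,2].mean(),cv2.minAreaRect((P[:,:2]*1000).astype(np.float32)))
togo(RK,KB-[0,0,.019])
```

```text
5.45 [0.58909631 0.22294495 0.23197561] [-0.32   0.573 -0.147  1.546  0.098  1.027 -0.868]
2237 [0.58798388 0.2270645  0.14565352] ((587.0715942382812, 224.15452575683594), (99.22406005859375, 23.610647201538086), 67.6748046875)
slope [ 1.09822555e-05 -7.23417799e-03  1.45681475e-01]
stand 0.06115106002707304 ((575.3291015625, 159.19561767578125), (206.5583953857422, 75.27733612060547), 80.18877410888672)
rot units [ 0.047 -0.     0.04 ] then dp units [-0.078  0.039  1.984] | dp in old axes [-0.078  0.029  1.984]
```

View pics/w2.png

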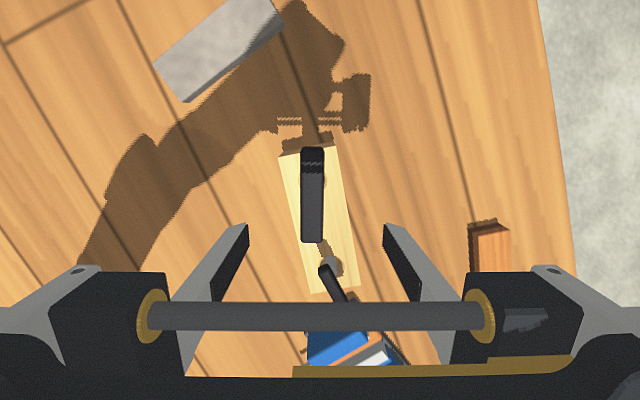

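The wrist view shows the bar upright at about (312,195), lying between the fingers. The measured centre is (0.5875, 0.2238) at 68°. I'll descend and grip.

>>> apply_moves(
  rows=[
    {"hand": 1, "dp": [-0.07, 0.02, 0.7], "rot": [0, 0, 0]},
    {"hand": 1, "dp": [0, 0, 0.7], "rot": [0, 0, 0]},
    {"hand": 1, "dp": [0, 0, 0.58], "rot": [0, 0, 0]},
    {"hand": 1, "dp": [0, 0, 0], "rot": [0, 0, 0]},
    {"hand": -1, "dp": [0, 0, 0], "rot": [0, 0, 0]},
    {"hand": -1, "dp": [0, 0, 0], "rot": [0, 0, 0]},
    {"hand": -1, "dp": [0, 0, 0], "rot": [0, 0, 0]},
    {"hand": -1, "dp": [0, 0, 0], "rot": [0, 0, 0]},
    {"hand": -1, "dp": [0, 0, 0], "rot": [0, 0, 0]},
    {"hand": -1, "dp": [0, 0, 0], "rot": [0, 0, 0]},
  ],
  squeeze=30,
)

```text
time: 6.75
position: [0.5876, 0.2186, 0.1113]
eef_rot: [2.593, 1.772, 0.001]
ft_force: [-0.6, -1.0, 0.2]
finger_gap: 0.397
finger_force: 0.0
```

Run:
```python
from h import *
o,R,p=pose();print(o["time"],p,o["finger_gap"],o["finger_force"],o["ft_force"],o["wrist_torque"],o["eef_rot"])
```

```text
6.75 [0.58756683 0.21857912 0.11133682] 0.3968552561115153 0.0 [-0.56682306 -1.01285938  0.23345737] [ 0.02029634 -0.05072229  0.04234717] [2.59298819e+00 1.77201569e+00 6.05876513e-04]
```

>>> apply_moves(
  rows=[
    {"hand": -0.3, "dp": [0.08, 0, 0], "rot": [0, 0, 0]},
    {"hand": -0.3, "dp": [0, 0, 0], "rot": [0, 0, 0]},
    {"hand": -1, "dp": [0, 0, 0], "rot": [0, 0, 0]},
    {"hand": -1, "dp": [0, 0, 0], "rot": [0, 0, 0]},
    {"hand": -1, "dp": [0, 0, 0], "rot": [0, 0, 0]},
    {"hand": -1, "dp": [0, 0, 0], "rot": [0, 0, 0]},
    {"hand": -1, "dp": [0, 0, 0], "rot": [0, 0, 0]},
  ],
  squeeze=30,
)

```text
time: 7.62
position: [0.5891, 0.2231, 0.1112]
eef_rot: [2.593, 1.772, 0.0]
ft_force: [-0.8, 1.6, 0.2]
finger_gap: 0.256
finger_force: 30.0
```

Run:
```python
from h import *
o,R,p=pose();print(o["time"],p,o["finger_gap"],o["finger_force"],o["ft_force"],o["wrist_torque"],o["eef_rot"])
```

```text
7.625 [0.58909906 0.22305914 0.11123558] 0.2557600856072562 29.987509846687317 [-0.78586445  1.61853982  0.20946547] [0.10346577 0.26691033 0.01697621] [2.59323684e+00 1.77208343e+00 7.84823070e-05]
```

>>> apply_moves(
  rows=[
    {"hand": -1, "dp": [0, 0, 0], "rot": [0, 0, 0]},
    {"hand": -1, "dp": [0, 0, -0.3], "rot": [0, 0, 0]},
    {"hand": -1, "dp": [0, 0, -0.7], "rot": [0, 0, 0]},
    {"hand": -1, "dp": [0, 0, -1], "rot": [0, 0, 0]},
    {"hand": -1, "dp": [0, 0, -1], "rot": [0, 0, 0]},
    {"hand": -1, "dp": [0, 0, 0], "rot": [0, 0, 0]},
    {"hand": -1, "dp": [0, 0, 0], "rot": [0, 0, 0]},
  ],
  squeeze=60,
)

```text
time: 8.5
position: [0.5885, 0.2225, 0.2911]
eef_rot: [2.593, 1.772, -0.001]
ft_force: [-0.1, -0.9, -3.3]
finger_gap: 0.253
finger_force: 60.0
```

```bash
cat >> h.py <<'E'
RI=frame(-A,np.array([np.cos(-.3),np.sin(-.3),0]))*Ro.from_rotvec([0,0,np.radians(-13.8)])
E
python3 - <<'E'
from h import *
o,R,p=pose();print(o["time"],p,o["finger_gap"],o["finger_force"],o["ft_force"],o["wrist_torque"])
togo(RI,RIM+.2*A)
print("sh", (R.inv().apply([0,-.501,0])/.06))
E
```

```text
8.5 [0.58852621 0.22246999 0.29106346] 0.25254128940081827 59.97691512107849 [-0.14575608 -0.94197571 -3.30969337] [-0.05525713  0.01208844  0.04732067]
rot units [ 2.474  5.339 -3.688] then dp units [-7.575 -0.391 -3.675] | dp in old axes [-7.769  3.049  1.174]
sh [-7.77860766  3.03572493  0.01170341]
```

>>> apply_moves(
  rows=[
    {"hand": -1, "dp": [-0.863, 0.339, 0], "rot": [0, 0, 0]},
    {"hand": -1, "dp": [-0.863, 0.339, 0], "rot": [0, 0, 0]},
    {"hand": -1, "dp": [-0.863, 0.339, 0], "rot": [0, 0, 0]},
    {"hand": -1, "dp": [-0.863, 0.339, 0], "rot": [0, 0, 0]},
    {"hand": -1, "dp": [-0.863, 0.339, 0], "rot": [0, 0, 0]},
    {"hand": -1, "dp": [-0.863, 0.339, 0], "rot": [0, 0, 0]},
    {"hand": -1, "dp": [-0.863, 0.339, 0], "rot": [0, 0, 0]},
    {"hand": -1, "dp": [-0.863, 0.339, 0], "rot": [0, 0, 0]},
    {"hand": -1, "dp": [-0.863, 0.339, 0], "rot": [0, 0, 0]},
    {"hand": -1, "dp": [0, 0, 0], "rot": [0.309, 0.667, -0.461]},
    {"hand": -1, "dp": [0, 0, 0], "rot": [0.309, 0.667, -0.461]},
    {"hand": -1, "dp": [0, 0, 0], "rot": [0.309, 0.667, -0.461]},
    {"hand": -1, "dp": [0, 0, 0], "rot": [0.309, 0.667, -0.461]},
    {"hand": -1, "dp": [0, 0, 0], "rot": [0.309, 0.667, -0.461]},
    {"hand": -1, "dp": [0, 0, 0], "rot": [0.309, 0.667, -0.461]},
    {"hand": -1, "dp": [0, 0, 0], "rot": [0.309, 0.667, -0.461]},
    {"hand": -1, "dp": [0, 0, 0], "rot": [0.309, 0.667, -0.461]},
    {"hand": -1, "dp": [0, 0, 0], "rot": [0, 0, 0]},
  ],
)

```text
time: 10.75
position: [0.5892, -0.2789, 0.2869]
eef_rot: [-1.804, -1.846, -0.414]
ft_force: [-0.3, -0.3, -2.7]
finger_gap: 0.254
finger_force: 60.0
```

Run:
```python
from h import *
o,R,p=pose();print(o["time"],p,o["joint_positions"].round(3))
togo(RI,RIM+.18*A)
```

```text
10.75 [ 0.58924646 -0.27886616  0.28688862] [ 0.726  0.911 -0.311  0.903 -0.199  1.781  0.502]
rot units [-0.029 -0.024 -0.041] then dp units [-0.603  0.151  1.232] | dp in old axes [-0.606  0.157  1.23 ]
```

>>> apply_moves(
  rows=[
    {"hand": -1, "dp": [-0.3, 0.078, 0.6], "rot": [0, 0, 0]},
    {"hand": -1, "dp": [-0.306, 0.079, 0.63], "rot": [-0.029, -0.024, -0.041]},
    {"hand": -1, "dp": [0, 0, 0], "rot": [0, 0, 0]},
    {"hand": -1, "dp": [0, 0, 0], "rot": [0, 0, 0]},
  ],
)

```text
time: 11.25
position: [0.5888, -0.2663, 0.2112]
eef_rot: [-1.804, -1.861, -0.422]
ft_force: [-0.0, 0.9, -2.4]
finger_gap: 0.256
finger_force: 60.0
```

Run:
```python
from h import *
o,R,p=pose();print(o["time"],p,o["joint_positions"].round(3))
togo(RI,RIM+.13*A)
c=eyes.camera("wrist");np.save("w3.npy",c,allow_pickle=True)
print(proj(c,np.array([RIM,p,p-.02*A,p-.099*A])))
s=c["img"][120:320,240:400,::-1];cv2.imwrite("pics/w3.png",cv2.resize(s,None,fx=3,fy=3,interpolation=cv2.INTER_CUBIC))
```

```text
11.25 [ 0.58884727 -0.26632275  0.21118983] [ 0.728  0.941 -0.311  1.046 -0.185  1.604  0.551]
rot units [0.052 0.033 0.053] then dp units [-0.073 -0.026  0.915] | dp in old axes [-0.069 -0.031  0.915]
[[313.08662415 179.84107322]
 [314.38094931 233.92891326]
 [314.35297867 223.19939396]
 [314.27897747 194.61280217]]
```

View pics/w3.png

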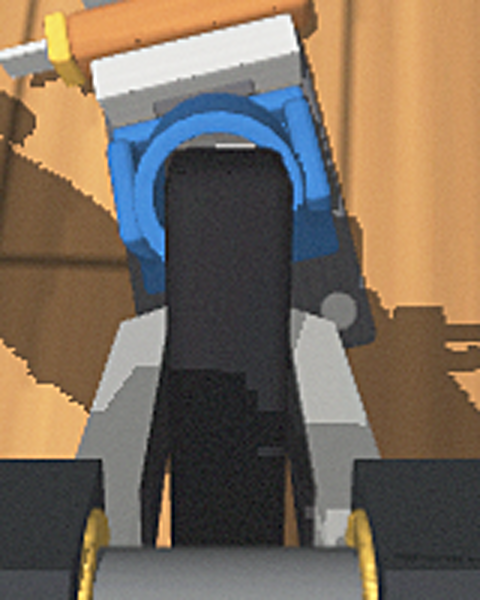

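The bar fills the view between the fingers and hides the socket, with the boss behind it at (220,150). I'll check the bar's tilt and centring in the grip from depth.

Run:
```python
from h import *
o,R,p=pose();print(o["time"],p)
c=np.load("w3.npy",allow_pickle=True).item();W=cloud(c)
T=R.inv().apply((W-p).reshape(-1,3)).reshape(400,640,3)
k=(np.abs(T[...,1])<.010)&(T[...,2]>-.05)&(T[...,2]<0.02)&(T[...,0]>-.02)&(T[...,0]<.06);P=T[k]
m=P[:,0]<.044
print(len(P),"x range",np.percentile(P[:,0],[1,99,99.8]),"ymid",np.median(P[:,1]))
print("plane z vs x,y",np.linalg.lstsq(np.c_[P[m][:,:2],np.ones(m.sum())],P[m][:,2],rcond=None)[0])
k=(np.abs(T[...,1])<.02)&(T[...,2]>-.04)&(T[...,2]<-.0)&(T[...,0]>.025)&(T[...,0]<.045);print("y range",np.percentile(T[k][:,1],[2,98]))
# shank from scene/top camera
for n in("scene","top"):
    c=eyes.camera(n);W=cloud(c);T=R.inv().apply((W-p).reshape(-1,3))
    for lo,hi in((.0,.03),(.03,.06),(.06,.09)):
        k=(np.abs(T[:,:2]).max(1)<.03)&(T[:,2]>lo)&(T[:,2]<hi);print(n,lo,k.sum(),T[k].mean(0).round(4) if k.any() else "")
togo(RI,RIM+.13*A)
```

```text
11.3 [ 0.58920485 -0.26664078  0.21166093]
4154 x range [-0.01925465  0.04959176  0.04971043] ymid -0.00017016494835039018
plane z vs x,y [-0.00144063  0.00150921 -0.03453676]
y range [-0.0106393   0.01216042]
scene 0.0 54 [0.0033 0.0057 0.0158]
scene 0.03 94 [0.0034 0.0055 0.0457]
scene 0.06 100 [0.0028 0.0052 0.0751]
top 0.0 5 [ 0.0017 -0.0056  0.0274]
top 0.03 85 [ 0.0058 -0.0004  0.0449]
top 0.06 73 [ 0.0074 -0.0012  0.0749]
rot units [0.064 0.042 0.058] then dp units [-0.07  -0.029  0.925] | dp in old axes [-0.066 -0.035  0.925]
```

>>> apply_moves(
  rows=[
    {"hand": -1, "dp": [-0.067, -0.033, 0.3], "rot": [0.06, 0.04, 0.055]},
    {"hand": -1, "dp": [0, 0, 0.5], "rot": [0, 0, 0]},
    {"hand": -1, "dp": [0, 0, 0.3], "rot": [0, 0, 0]},
    {"hand": -1, "dp": [0, 0, 0], "rot": [0, 0, 0]},
    {"hand": -1, "dp": [0, 0, 0], "rot": [0, 0, 0]},
  ],
)

```text
time: 12.02
position: [0.5772, -0.2341, 0.1548]
eef_rot: [-1.804, -1.852, -0.417]
ft_force: [-0.1, -0.1, -2.3]
finger_gap: 0.255
finger_force: 60.0
```

```bash
cat >> h.py <<'E'
def rep():
    o,R,p=pose();L=RI.inv()
    print("t",o["time"],"tip in socket frame mm (tool-ish x,y; z=height)",(L.apply(p+R.apply([0,0,.0985])-RIM)*[1000,1000,-1000]).round(1),"rot off deg",np.degrees((L*R).as_rotvec()).round(1),"F tool",R.inv().apply(o["ft_force"]).round(1),"M",R.inv().apply(o["wrist_torque"]).round(2),"gap",round(o["finger_gap"],3),"q7",o["joint_positions"].round(2))
E
python3 -c "
from h import *
rep()"
```

```text
t 12.025 tip in socket frame mm (tool-ish x,y; z=height) [-0.6 -0.3 20.6] rot off deg [0. 0. 0.] F tool [-1.4  0.2  1.8] M [-0.36 -0.98  0.03] gap 0.255 q7 [ 0.72  0.95 -0.32  1.2  -0.19  1.45  0.56]
```

>>> apply_moves(
  rows=[
    {"hand": -1, "dp": [0.01, 0.005, 0.15], "rot": [0, 0, 0]},
    {"hand": -1, "dp": [0, 0, 0.1], "rot": [0, 0, 0]},
    {"hand": -1, "dp": [0, 0, 0.05], "rot": [0, 0, 0]},
    {"hand": -1, "dp": [0, 0, 0.04], "rot": [0, 0, 0]},
    {"hand": -1, "dp": [0, 0, 0], "rot": [0, 0, 0]},
  ],
)

```text
time: 12.65
position: [0.5735, -0.2211, 0.1371]
eef_rot: [-1.801, -1.85, -0.416]
ft_force: [-0.9, -0.2, -2.9]
finger_gap: 0.251
finger_force: 60.0
```

```bash
python3 -c "
from h import *
rep()"
```

```text
t 12.65 tip in socket frame mm (tool-ish x,y; z=height) [ 0.5 -1.  -1.6] rot off deg [0.1 0.1 0. ] F tool [-1.8 -0.5  2.4] M [-0.33 -1.   -0.09] gap 0.251 q7 [ 0.71  0.96 -0.32  1.24 -0.19  1.4   0.57]
```

>>> apply_moves(
  rows=[
    {"hand": -1, "dp": [0, 0.01, 0.04], "rot": [0, 0, 0]},
    {"hand": -1, "dp": [0, 0, 0.04], "rot": [0, 0, 0]},
    {"hand": -1, "dp": [0, 0, 0.03], "rot": [0, 0, 0]},
    {"hand": -1, "dp": [0, 0, 0], "rot": [0, 0, 0]},
  ],
)

```text
time: 13.15
position: [0.573, -0.2173, 0.1316]
eef_rot: [-1.801, -1.85, -0.416]
ft_force: [-0.6, 0.6, -3.3]
finger_gap: 0.251
finger_force: 60.0
```

```bash
python3 -c "
from h import *
rep()"
```

```text
t 13.15 tip in socket frame mm (tool-ish x,y; z=height) [ 0.6 -0.5 -8.3] rot off deg [0.2 0.1 0. ] F tool [-1.4 -0.1  3.1] M [-0.3  -0.96 -0.  ] gap 0.251 q7 [ 0.71  0.96 -0.32  1.26 -0.19  1.38  0.57]
```

>>> apply_moves(
  rows=[
    {"hand": -1, "dp": [0, 0, 0.04], "rot": [0, 0, 0]},
    {"hand": -1, "dp": [0, 0, 0.04], "rot": [0, 0, 0]},
    {"hand": -1, "dp": [0, 0, 0.04], "rot": [0, 0, 0]},
    {"hand": -1, "dp": [0, 0, 0.04], "rot": [0, 0, 0]},
    {"hand": -1, "dp": [0, 0, 0], "rot": [0, 0, 0]},
  ],
)

```text
time: 13.78
position: [0.5715, -0.2119, 0.1237]
eef_rot: [-1.801, -1.85, -0.416]
ft_force: [0.3, -0.0, -3.7]
finger_gap: 0.253
finger_force: 60.0
```

```bash
python3 -c "
from h import *
rep()"
```

```text
t 13.775 tip in socket frame mm (tool-ish x,y; z=height) [  0.7  -0.5 -18. ] rot off deg [0.2 0.1 0. ] F tool [-2.1  0.8  3. ] M [-0.3  -1.02 -0.02] gap 0.253 q7 [ 0.71  0.96 -0.32  1.28 -0.19  1.36  0.57]
```

>>> apply_moves(
  rows=[
    {"hand": -1, "dp": [0, 0, 0.04], "rot": [0, 0, 0]},
    {"hand": -1, "dp": [0, 0, 0], "rot": [0, 0, 0.5]},
    {"hand": -1, "dp": [0, 0, 0], "rot": [0, 0, 0.5]},
    {"hand": -1, "dp": [0, 0, 0], "rot": [0, 0, 0.5]},
    {"hand": -1, "dp": [0, 0, 0], "rot": [0, 0, 0.5]},
    {"hand": -1, "dp": [0, 0, 0], "rot": [0, 0, 0.5]},
    {"hand": -1, "dp": [0, 0, 0], "rot": [0, 0, 0]},
  ],
)

```text
time: 14.65
position: [0.5715, -0.2109, 0.1218]
eef_rot: [-2.009, -1.586, -0.318]
ft_force: [0.7, -0.1, -3.2]
finger_gap: 0.249
finger_force: 60.0
```

```bash
python3 -c "
from h import *
rep()"
```

```text
t 14.65 tip in socket frame mm (tool-ish x,y; z=height) [  0.3  -0.1 -20.1] rot off deg [ 0.1  0.1 15. ] F tool [-1.5  1.6  2.5] M [-0.77 -1.01 -0.22] gap 0.249 q7 [ 0.67  0.95 -0.25  1.28 -0.24  1.36  0.35]
```

>>> apply_moves(
  rows=[
    {"hand": -1, "dp": [0, 0, 0], "rot": [0, 0, 0.6]},
    {"hand": -1, "dp": [0, 0, 0], "rot": [0, 0, 0.6]},
    {"hand": -1, "dp": [0, 0, 0], "rot": [0, 0, 0.6]},
    {"hand": -1, "dp": [0, 0, 0], "rot": [0, 0, 0.6]},
    {"hand": -1, "dp": [0, 0, 0], "rot": [0, 0, 0.6]},
    {"hand": -1, "dp": [0, 0, 0], "rot": [0, 0, 0.6]},
    {"hand": -1, "dp": [0, 0, 0], "rot": [0, 0, 0.6]},
    {"hand": -1, "dp": [0, 0, 0], "rot": [0, 0, 0.6]},
    {"hand": -1, "dp": [0, 0, 0], "rot": [0, 0, 0]},
  ],
)

```text
time: 15.78
position: [0.5714, -0.2113, 0.1216]
eef_rot: [-2.317, -1.026, -0.121]
ft_force: [0.9, -0.9, -3.9]
finger_gap: 0.253
finger_force: 60.0
```

```bash
python3 -c "
from h import *
rep()"
```

```text
t 15.775 tip in socket frame mm (tool-ish x,y; z=height) [ -0.2  -0.3 -20.1] rot off deg [ 0.1 -0.  43.8] F tool [-1.2  3.   2.6] M [-1.3  -0.84 -0.11] gap 0.253 q7 [ 0.6   0.95 -0.11  1.28 -0.34  1.38 -0.07]
```

>>> apply_moves(
  rows=[
    {"hand": -1, "dp": [0, 0, 0], "rot": [0, 0, 0.5]},
    {"hand": -1, "dp": [0, 0, 0], "rot": [0, 0, 0.5]},
    {"hand": -1, "dp": [0, 0, 0], "rot": [0, 0, 0.5]},
    {"hand": -1, "dp": [0, 0, 0], "rot": [0, 0, 0.5]},
    {"hand": -1, "dp": [0, 0, 0], "rot": [0, 0, 0]},
  ],
)

```text
time: 16.4
position: [0.5712, -0.2115, 0.1215]
eef_rot: [-2.407, -0.778, -0.038]
ft_force: [-1.1, -1.4, -6.2]
finger_gap: 0.253
finger_force: 60.0
```

```bash
python3 -c "
from h import *
rep()"
```

```text
t 16.4 tip in socket frame mm (tool-ish x,y; z=height) [ -0.4  -0.5 -20. ] rot off deg [ 0.1 -0.  55.8] F tool [-2.9  3.6  4.4] M [-1.74 -0.76 -0.13] gap 0.253 q7 [ 0.58  0.95 -0.05  1.29 -0.38  1.39 -0.25]
```

>>> apply_moves(
  rows=[
    {"hand": -1, "dp": [0, 0, 0], "rot": [0, 0, 0.5]},
    {"hand": -1, "dp": [0, 0, 0], "rot": [0, 0, 0.5]},
    {"hand": -1, "dp": [0, 0, 0], "rot": [0, 0, 0.5]},
    {"hand": -1, "dp": [0, 0, 0], "rot": [0, 0, 0]},
  ],
)

```text
time: 16.9
position: [0.5711, -0.2115, 0.1216]
eef_rot: [-2.46, -0.586, 0.025]
ft_force: [-0.5, -1.4, -4.7]
finger_gap: 0.254
finger_force: 60.0
```

```bash
python3 -c "
from h import *
rep()"
```

```text
t 16.9 tip in socket frame mm (tool-ish x,y; z=height) [ -0.3  -0.6 -20. ] rot off deg [ 0.2 -0.  64.8] F tool [-1.6  3.5  3.2] M [-1.75 -0.69 -0.09] gap 0.254 q7 [ 0.56  0.94 -0.01  1.29 -0.41  1.4  -0.38]
```

>>> apply_moves(
  rows=[
    {"hand": -1, "dp": [0, 0, 0], "rot": [0, 0, 0.4]},
    {"hand": -1, "dp": [0, 0, 0], "rot": [0, 0, 0.4]},
    {"hand": -1, "dp": [0, 0, 0], "rot": [0, 0, 0.4]},
    {"hand": -1, "dp": [0, 0, 0], "rot": [0, 0, 0]},
  ],
)

```text
time: 17.4
position: [0.5712, -0.2112, 0.1219]
eef_rot: [-2.494, -0.43, 0.076]
ft_force: [-1.5, -5.0, -4.5]
finger_gap: 0.252
finger_force: 60.7
```

```bash
python3 -c "
from h import *
rep()"
```

```text
t 17.4 tip in socket frame mm (tool-ish x,y; z=height) [  0.   -0.6 -19.9] rot off deg [ 0.2 -0.1 72. ] F tool [-3.2  6.   1.2] M [-2.23 -0.97 -1.11] gap 0.252 q7 [ 0.54  0.95  0.03  1.29 -0.43  1.41 -0.49]
```

>>> apply_moves(
  rows=[
    {"hand": -1, "dp": [0, 0, 0], "rot": [0, 0, 0.2]},
    {"hand": -1, "dp": [0, 0, 0], "rot": [0, 0, 0.15]},
    {"hand": -1, "dp": [0, 0, 0], "rot": [0, 0, 0]},
  ],
)

```text
time: 17.77
position: [0.5714, -0.211, 0.1221]
eef_rot: [-2.502, -0.383, 0.09]
ft_force: [-0.7, -4.7, -3.9]
finger_gap: 0.254
finger_force: 61.5
```

Run:
```python
from h import *
rep()
c=eyes.camera("top");a=np.load("top0.npy",allow_pickle=True).item()
f=lambda c:cv2.resize(c["img"][195:290,300:420,::-1],None,fx=4,fy=4,interpolation=cv2.INTER_CUBIC)
cv2.imwrite("pics/jaw.png",np.vstack([f(a),f(c)])[:,:][:760] if 0 else cv2.resize(np.hstack([f(a),f(c)]),(800,317)))
```

```text
t 17.775 tip in socket frame mm (tool-ish x,y; z=height) [  0.4  -0.3 -19.9] rot off deg [ 0.2  0.  74.1] F tool [-2.1  5.7  0.7] M [-2.11 -0.85 -1.35] gap 0.254 q7 [ 0.53  0.95  0.04  1.29 -0.44  1.41 -0.52]
```

View pics/jaw.png

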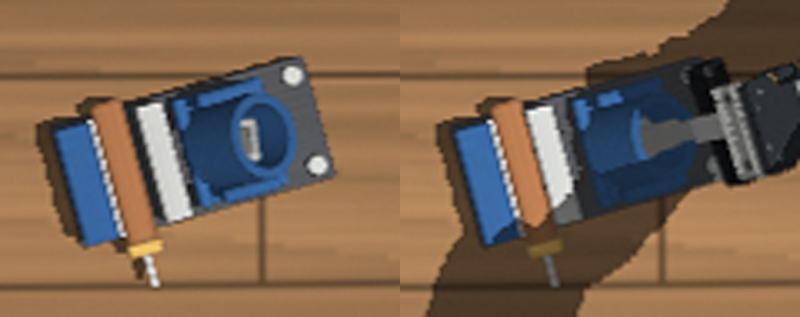

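The left half (before) shows a gap between the jaw and the blank. The right half shows the pale jaw closed against the orange blank at about (545,165). With the moment at -1.35 Nm, the stop has been reached. I'll back off into the free play and withdraw.

>>> apply_moves(
  rows=[
    {"hand": -1, "dp": [0, 0, 0], "rot": [0, 0, -0.6]},
    {"hand": -1, "dp": [0, 0, 0], "rot": [0, 0, -0.6]},
    {"hand": -1, "dp": [0, 0, 0], "rot": [0, 0, -0.5]},
    {"hand": -1, "dp": [0, 0, 0], "rot": [0, 0, 0]},
    {"hand": -1, "dp": [0, 0, -0.08], "rot": [0, 0, 0]},
    {"hand": -1, "dp": [0, 0, -0.08], "rot": [0, 0, 0]},
    {"hand": -1, "dp": [0, 0, 0], "rot": [0, 0, 0]},
  ],
)

```text
time: 18.7
position: [0.573, -0.2162, 0.1305]
eef_rot: [-2.455, -0.603, 0.019]
ft_force: [-0.8, -2.1, -3.1]
finger_gap: 0.254
finger_force: 59.8
```

```bash
python3 -c "
from h import *
rep()"
```

```text
t 18.7 tip in socket frame mm (tool-ish x,y; z=height) [ 0.9 -0.1 -9.8] rot off deg [ 0.2  0.1 63.9] F tool [-2.   2.9  1.5] M [-1.54 -0.5  -0.06] gap 0.254 q7 [ 0.56  0.94 -0.01  1.27 -0.4   1.42 -0.37]
```

Free. Retracting and checking the way back.

>>> apply_moves(
  rows=[
    {"hand": -1, "dp": [0, 0, -0.2], "rot": [0, 0, 0]},
    {"hand": -1, "dp": [0, 0, -0.6], "rot": [0, 0, 0]},
    {"hand": -1, "dp": [0, 0, -0.9], "rot": [0, 0, 0]},
    {"hand": -1, "dp": [0, 0, -0.7], "rot": [0, 0, 0]},
    {"hand": -1, "dp": [0, 0, 0], "rot": [0, 0, 0]},
  ],
)

```text
time: 19.32
position: [0.5955, -0.298, 0.2504]
eef_rot: [-2.459, -0.604, 0.013]
ft_force: [-0.5, -0.3, -4.0]
finger_gap: 0.25
finger_force: 59.8
```

Run:
```python
from h import *
rep();o,R,p=pose();print(p)
H=np.array([.5891,.2231,.1112])
togo(RK,H+[0,0,.18])
print("up units",(R.inv().apply([0,0,.291-p[2]])/.06).round(3))
# stand hole check from before: where the home hole projects
```

```text
t 19.325 tip in socket frame mm (tool-ish x,y; z=height) [  0.    0.9 137.1] rot off deg [-0.2  0.1 63.9] F tool [-1.1  2.2  3.2] M [-0.97 -0.2  -0.08] gap 0.25 q7 [ 0.62  0.95  0.01  0.89 -0.39  1.78 -0.45]
[ 0.59546095 -0.29803525  0.25044691]
rot units [-4.964 -3.272 -6.631] then dp units [ 8.054 -3.254 -0.679] | dp in old axes [ 3.68  -6.645  4.268]
up units [ 0.086 -0.377 -0.554]
```

>>> apply_moves(
  rows=[
    {"hand": -1, "dp": [0, 0, 0], "rot": [-0.552, -0.364, -0.737]},
    {"hand": -1, "dp": [0, 0, 0], "rot": [-0.552, -0.364, -0.737]},
    {"hand": -1, "dp": [0, 0, 0], "rot": [-0.552, -0.364, -0.737]},
    {"hand": -1, "dp": [0, 0, 0], "rot": [-0.552, -0.364, -0.737]},
    {"hand": -1, "dp": [0, 0, 0], "rot": [-0.552, -0.364, -0.737]},
    {"hand": -1, "dp": [0, 0, 0], "rot": [-0.552, -0.364, -0.737]},
    {"hand": -1, "dp": [0, 0, 0], "rot": [-0.552, -0.364, -0.737]},
    {"hand": -1, "dp": [0, 0, 0], "rot": [-0.552, -0.364, -0.737]},
    {"hand": -1, "dp": [0, 0, 0], "rot": [-0.552, -0.364, -0.737]},
    {"hand": -1, "dp": [0.806, -0.326, -0.068], "rot": [0, 0, 0]},
    {"hand": -1, "dp": [0.806, -0.326, -0.068], "rot": [0, 0, 0]},
    {"hand": -1, "dp": [0.806, -0.326, -0.068], "rot": [0, 0, 0]},
    {"hand": -1, "dp": [0.806, -0.326, -0.068], "rot": [0, 0, 0]},
    {"hand": -1, "dp": [0.806, -0.326, -0.068], "rot": [0, 0, 0]},
    {"hand": -1, "dp": [0.806, -0.326, -0.068], "rot": [0, 0, 0]},
    {"hand": -1, "dp": [0.806, -0.326, -0.068], "rot": [0, 0, 0]},
    {"hand": -1, "dp": [0.806, -0.326, -0.068], "rot": [0, 0, 0]},
    {"hand": -1, "dp": [0.806, -0.326, -0.068], "rot": [0, 0, 0]},
    {"hand": -1, "dp": [0.806, -0.326, -0.068], "rot": [0, 0, 0]},
  ],
)

```text
time: 21.7
position: [0.5834, 0.2279, 0.2878]
eef_rot: [-2.584, -1.773, 0.013]
ft_force: [1.3, -0.5, -3.3]
finger_gap: 0.25
finger_force: 59.8
```

>>> apply_moves(
  rows=[
    {"hand": -1, "dp": [0, 0, 0], "rot": [0, 0, 0]},
    {"hand": -1, "dp": [0, 0, 0], "rot": [0, 0, 0]},
  ],
)

```text
time: 21.95
position: [0.5847, 0.2255, 0.2879]
eef_rot: [-2.586, -1.774, 0.012]
ft_force: [-0.8, -0.5, -2.0]
finger_gap: 0.25
finger_force: 59.8
```

Run:
```python
from h import *
o,R,p=pose();print(o["time"],p,o["joint_positions"].round(2),o["ft_force"],o["finger_gap"])
H=np.array([.5891,.2231,.1112]);togo(RK,H+[0,0,.07])
c=eyes.camera("wrist");W=cloud(c);T=R.inv().apply((W-p).reshape(-1,3)).reshape(400,640,3)
k=(np.abs(T[...,1])<.010)&(T[...,2]>-.05)&(T[...,2]<0.02)&(T[...,0]>-.02)&(T[...,0]<.06);P=T[k];m=P[:,0]<.044
print("x end",np.percentile(P[:,0],99.5),"plane",np.linalg.lstsq(np.c_[P[m][:,:2],np.ones(m.sum())],P[m][:,2],rcond=None)[0])
```

```text
21.95 [0.58465897 0.22546787 0.28787064] [-0.37  0.53 -0.07  1.46  0.03  1.16 -0.81] [-0.78096372 -0.48404035 -2.0314955 ] 0.24991001437090274
rot units [-0.087  0.028  0.035] then dp units [-0.01   0.083  1.778] | dp in old axes [-0.005  0.099  1.777]
x end 0.04888285705203535 plane [-0.00053907 -0.01622388 -0.03463766]
```

>>> apply_moves(
  rows=[
    {"hand": -1, "dp": [-0.005, 0.099, 0.4], "rot": [-0.087, 0.028, 0.035]},
    {"hand": -1, "dp": [0, 0, 0.7], "rot": [0, 0, 0]},
    {"hand": -1, "dp": [0, 0, 0.67], "rot": [0, 0, 0]},
    {"hand": -1, "dp": [0, 0, 0], "rot": [0, 0, 0]},
    {"hand": -1, "dp": [0, 0, 0], "rot": [0, 0, 0]},
  ],
)

```text
time: 22.62
position: [0.5938, 0.2226, 0.1846]
eef_rot: [2.595, 1.767, 0.01]
ft_force: [0.4, -0.5, -2.2]
finger_gap: 0.25
finger_force: 59.8
```

Run:
```python
from h import *
o,R,p=pose();print(o["time"],p,o["ft_force"])
H=np.array([.5891,.2231,.1112]);togo(RK,H)
```

```text
22.625 [0.59380652 0.22260586 0.18458482] [ 0.40302704 -0.49291451 -2.23949248]
rot units [ 0.049 -0.04  -0.031] then dp units [-0.021 -0.076  1.223] | dp in old axes [-0.026 -0.082  1.223]
```

>>> apply_moves(
  rows=[
    {"hand": -1, "dp": [0, 0, 0], "rot": [0, 0, 0]},
    {"hand": -1, "dp": [0, 0, 0], "rot": [0, 0, 0]},
    {"hand": -1, "dp": [0, 0, 0], "rot": [0, 0, 0]},
  ],
)

```text
time: 23.0
position: [0.5932, 0.2233, 0.1839]
eef_rot: [2.594, 1.769, 0.009]
ft_force: [0.9, -0.4, -3.0]
finger_gap: 0.254
finger_force: 59.8
```

Run:
```python
from h import *
o,R,p=pose();print(o["time"],p,o["ft_force"],o["qvel"].round(3))
H=np.array([.5891,.2231,.1112]);togo(RK,H)
```

```text
23.0 [0.59315752 0.22329589 0.18391516] [ 0.89779336 -0.41337298 -3.01025825] [-0.001  0.008  0.001  0.003 -0.001 -0.003 -0.   ]
rot units [ 0.044 -0.037 -0.018] then dp units [-0.028 -0.062  1.212] | dp in old axes [-0.032 -0.067  1.212]
```

>>> apply_moves(
  rows=[
    {"hand": -1, "dp": [-0.032, -0.067, 0], "rot": [0.044, -0.037, -0.018]},
    {"hand": -1, "dp": [0, 0, 0.1], "rot": [0, 0, 0]},
    {"hand": -1, "dp": [0, 0, 0.15], "rot": [0, 0, 0]},
    {"hand": -1, "dp": [0, 0, 0.15], "rot": [0, 0, 0]},
    {"hand": -1, "dp": [0, 0, 0.1], "rot": [0, 0, 0]},
    {"hand": -1, "dp": [0, 0, 0], "rot": [0, 0, 0]},
    {"hand": -1, "dp": [0, 0, 0], "rot": [0, 0, 0]},
  ],
)

```text
time: 23.88
position: [0.5886, 0.2228, 0.1533]
eef_rot: [-2.594, -1.772, 0.001]
ft_force: [0.6, 1.0, -3.1]
finger_gap: 0.252
finger_force: 59.8
```

Run:
```python
from h import *
o,R,p=pose();print(o["time"],p,o["ft_force"])
H=np.array([.5891,.2231,.1112]);togo(RK,H)
```

```text
23.875 [0.58861891 0.22283278 0.15331723] [ 0.64265783  1.01847506 -3.12173544]
rot units [-0.005  0.006 -0.001] then dp units [0.007 0.006 0.702] | dp in old axes [0.007 0.006 0.702]
```

In the hole with no side force. Lowering the rest, to just at the floor.

>>> apply_moves(
  rows=[
    {"hand": -1, "dp": [0, 0, 0.2], "rot": [0, 0, 0]},
    {"hand": -1, "dp": [0, 0, 0.2], "rot": [0, 0, 0]},
    {"hand": -1, "dp": [0, 0, 0.15], "rot": [0, 0, 0]},
    {"hand": -1, "dp": [0, 0, 0.09], "rot": [0, 0, 0]},
    {"hand": -1, "dp": [0, 0, 0.04], "rot": [0, 0, 0]},
    {"hand": -1, "dp": [0, 0, 0.02], "rot": [0, 0, 0]},
    {"hand": -1, "dp": [0, 0, 0], "rot": [0, 0, 0]},
  ],
)

```text
time: 24.75
position: [0.5883, 0.223, 0.1115]
eef_rot: [-2.593, -1.772, 0.001]
ft_force: [-1.5, 1.2, -1.0]
finger_gap: 0.253
finger_force: 59.8
```

Run:
```python
from h import *
o,R,p=pose();print(o["time"],p,o["ft_force"],o["wrist_torque"])
H=np.array([.5891,.2231,.1112]);togo(RK,H)
```

```text
24.75 [0.58832594 0.22295237 0.11148429] [-1.51809512  1.20079821 -0.97705844] [0.21045581 0.27455644 0.02629673]
rot units [-0.008  0.005  0.   ] then dp units [0.007 0.011 0.005] | dp in old axes [0.007 0.011 0.005]
```

>>> apply_moves(
  rows=[
    {"hand": -1, "dp": [0, 0, 0.015], "rot": [0, 0, 0]},
    {"hand": -1, "dp": [0, 0, 0], "rot": [0, 0, 0]},
    {"hand": -0.4, "dp": [0, 0, 0], "rot": [0, 0, 0]},
    {"hand": -0.2, "dp": [0, 0, 0], "rot": [0, 0, 0]},
    {"hand": 0, "dp": [0, 0, 0], "rot": [0, 0, 0]},
    {"hand": 0.4, "dp": [0, 0, 0], "rot": [0, 0, 0]},
    {"hand": 0.8, "dp": [0, 0, 0], "rot": [0, 0, 0]},
    {"hand": 1, "dp": [0, 0, 0], "rot": [0, 0, 0]},
    {"hand": 1, "dp": [0, 0, 0], "rot": [0, 0, 0]},
    {"hand": 1, "dp": [0, 0, 0], "rot": [0, 0, 0]},
    {"hand": 1, "dp": [0, 0, 0], "rot": [0, 0, 0]},
  ],
)

```text
time: 26.12
position: [0.5884, 0.2228, 0.1103]
eef_rot: [-2.594, -1.773, 0.002]
ft_force: [0.2, -0.7, -0.0]
finger_gap: 0.999
finger_force: 0.0
```

Run:
```python
from h import *
o,R,p=pose();print(o["time"],p,o["ft_force"],o["finger_gap"])
```

```text
26.125 [0.58838544 0.22278074 0.11027383] [ 0.23559856 -0.69761893 -0.01664621] 0.9994574502069524
```

>>> apply_moves(
  rows=[
    {"hand": 1, "dp": [0, 0, -0.3], "rot": [0, 0, 0]},
    {"hand": 1, "dp": [0, 0, -0.7], "rot": [0, 0, 0]},
    {"hand": 1, "dp": [0, 0, -1], "rot": [0, 0, 0]},
    {"hand": 1, "dp": [0, 0, -1], "rot": [0, 0, 0]},
    {"hand": 1, "dp": [-0.3, -0.8, 0], "rot": [0, 0, 0]},
    {"hand": 1, "dp": [-0.3, -0.8, 0], "rot": [0, 0, 0]},
    {"hand": 1, "dp": [-0.3, -0.8, 0], "rot": [0, 0, 0]},
    {"hand": 1, "dp": [0, 0, 0], "rot": [0, 0, 0]},
    {"hand": 1, "dp": [0, 0, 0], "rot": [0, 0, 0]},
  ],
)

```text
time: 27.25
position: [0.436, 0.225, 0.2917]
eef_rot: [2.594, 1.772, 0.003]
ft_force: [0.2, 0.4, 0.2]
finger_gap: 1.0
finger_force: 0.0
```

Run:
```python
from h import *
print(pose()[0]["time"])
c=eyes.camera("scene");W=cloud(c);Z=W[...,2]
k=(Z>.126)&(Z<.16)&(np.linalg.norm(W[...,:2]-KB[:2],axis=-1)<.075);P=W[k]
if len(P):
    print(len(P),np.percentile(P[:,2],[5,50,95]),cv2.minAreaRect((P[:,:2]*1000).astype(np.float32)))
cv2.imwrite("pics/end.png",cv2.resize(c["img"][140:240,220:440,::-1],None,fx=3.5,fy=3.5,interpolation=cv2.INTER_CUBIC))
```

```text
27.25
368 [0.12804614 0.14132983 0.14485592] ((591.1441040039062, 222.7576904296875), (99.32855224609375, 28.890121459960938), 70.45032501220703)
```

View pics/end.png

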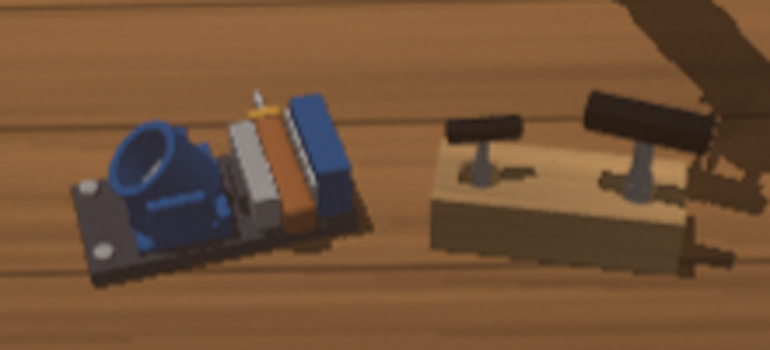

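The large key stands upright and fully down in its hole (bar at (650,122), same height as at the start). The jaw is closed on the blank at (265,175), and the small key has not moved. Handing in.

```bash
python3 -c "
from h import *
print(job.sign_off())"
```

```text
the job is handed in; nothing more can be done
None
```

I turned the screw to its stop with the larger key so the jaw is closed on the blank, put the key back upright in its own hole and let go; the job was handed in at about 27 s of the 54 s, but the hand-in gave no verdict.

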